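Put the plaster rosettes away in their tray

ROBOT

A 6-joint arm with a two-finger parallel gripper is mounted at the origin on the work surface. World frame = base frame: x ahead of the robot, y to its left, z up, the work surface at z = 0. Lengths are in mm, angles in degrees, forces in N, time in s.
With the tool pointing down it reaches from about 275 to 975 mm from the base axis. Payload 8.4 kg.
Tool frame: the origin (TCP) lies at the very end of the fingers, on their centre line; the grasp point (between the pads) lies ctrl.hold_point_z behind it (ctrl.hold_point_z is the distance from the TCP to the grasp point, in mm); y points along the fingers, z is the direction in which the jaws open and shut, and the axes are right-handed (so a half turn about y gives the same grasp; the last joint's range is limited). The gripper opens to 92 mm and grips with 3 to 60 N. Pads are 20 mm wide; open, the fingers measure 128 mm over their backs; the gripper's body (75 mm by 189 mm) begins 69 mm behind the grasp point.
Start: joints at [64.206, 20.225, 93.587, -0, 66.188, -0.138], TCP at [270.614, 563.379, 214.583] pointing down, gripper open.
Joint ranges: [-150.9, 150.9], [-52.94, 120.26], [3.33, 152.33], [-74.26, 254.26], [0, 154.13], [-172.89, 172.89]. Speed limits (degrees/s): [127.2, 127.2, 159.86, 180, 180, 180].

INTERFACE

Orientations are given as a 3x3 rotation matrix whose columns are the frame's x, y, z axes.
In Python, from rig import ctrl, hand, solver, vision, ticket, spotter gives the robot as it stands. Calls block until the motion is done:
- ctrl.movep(position, orientation): joint-space move of the TCP to a pose.
- ctrl.movel(position, feed=150, orientation=None, threshold=None): straight line of the TCP; orientation=None keeps the orientation; feed is the mean speed in mm/s. With threshold (N) it stops when the force on the tool has changed by that much, and returns True; else False.
- ctrl.move_j(angles): joint-space move.
- hand.move_gripper(opening): finger opening in mm; the grip force is fixed at half the most; returns when the fingers have stopped.
- ctrl.wait(seconds).
- solver.solve_ik(position, orientation): joint angles nearest the present ones, or None.
- vision.capture(name): name is "scene" or "top" or "wrist"; returns the picture (480x640x3 uint8, red, green, blue); there is no depth.
- vision.camera_info(name): a dict with "K" (3x3 intrinsics, pixels), "k1" (the pictures are not rectified: a ray, as slopes to the right and down, at radius r is drawn at 1 + k1 r^2 times it, then the intrinsics apply), "eye" and "rotation" of the camera in the world; the wrist camera has in their place "tool_from_camera" (4x4, takes a point from camera to tool coordinates, whose origin is the TCP and whose axes are the tool frame's). Camera axes: x right, y down, z forward; pixel columns grow to the right and rows downward; lengths in mm; the calibration is good to about 2 mm. A picture is of the moment at which its call begins: read the wrist's pose just before it. camera_info takes no time and is no camera call.
A pose or a line that the arm cannot do raises ctrl.PlanningError and nothing moves.
- ticket.finish_job(): hands the job in, once; it reports no verdict.
Trained networks look in the newest picture that a camera, given by its name, has taken for a name from the list of things; names that differ only in an ending like _2 or _b are one class to them, and where a whole thing is asked for, a point or a joint stands for the part that bears it (a point fixed in the world has none). Each returns a list of dicts, best first, with "score" (0 to 1); they miss things now and then, are a little off and sometimes report something else, mostly with a low value. They report only what shows in the picture. A call takes as long as a camera call. They do not tell look-alikes from the thing itself.
- spotter.boxes_of(camera, target): "rect" ([centre column, centre row, width, height] as shares, 0 to 1, of the picture: columns of its width, rows of its height, round what is visible of it).
- spotter.trace(camera, target): "pixels" (480x640 bool, what is visible of it) and "rect" ([centre column, centre row, width, height] as shares, 0 to 1, of the picture: columns of its width, rows of its height, round what is visible of it).
- spotter.landmark_of(camera, target): "point" ([column, row] as shares, 0 to 1, of the picture: columns of its width, rows of its height: a listed point, or the origin of a listed thing).
Readings, each from a call of its own:
- ctrl.get_time(): time.
- ctrl.get_joints(): joint angles.
- ctrl.get_qvel(): joint speeds.
- ctrl.get_tau(): joint torques, N m.
- ctrl.get_ee_pos(): TCP position.
- ctrl.get_orientation(): TCP orientation.
- ctrl.get_contact_force(): force on the tool from outside, world axes, zero at the start.
- ctrl.get_torque(): the same for the moment, N m.
- ctrl.get_finger_gap(): finger opening in mm.
Only numpy, scipy, OpenCV 4.12 (cv2) and the standard library are available. Lean on these libraries where they do the work, as an engineer would, in place of code of your own. Each camera call takes 0.05 s, during which the arm holds its last target.

TASK

Put the finished casts away: pull out the rack tray that lies below the white rosette sample, all the way to its stop, put every small white rosette from the bench into the pot in that tray, then set the green cover on the pot so that it sits fully seated and level, and push the tray fully home. Leave the other tray shut and everything else, the terracotta cone included, where it is.

Things in the scene. Friction and masses are not known exactly. Their poses are not given: they have to be found in the camera images.
- rack: fixed plywood rack, 250 mm deep (x), 310 mm wide (y), 110 mm high, open in front (-x side, facing the robot), with two pull-out trays side by side, centred 75 mm to either side of the middle (left: +y). Origin: centre of its underside on the bench; axes: x away from the robot, y to the left, z up (turned a little about z)
- tray_left (a joint): how far the left tray of the rack (seen from the robot) is pulled out, m: 0 fully home, 0.190 at its stop, towards the robot along the rack's -x axis. Runs with a light drag (about 2 N) and stays where it is left
- tray_right (a joint): how far the right tray of the rack (seen from the robot) is pulled out, m: 0 fully home, 0.190 at its stop, towards the robot along the rack's -x axis. Runs with a light drag (about 2 N) and stays where it is left
- tray_left_handle (a point): middle of the left tray's handle, a dark steel bar 100 mm long and 11 mm thick, level, parallel to the tray's grey front, its axis 45 mm in front of that front, held by a post 44 mm to either side of the middle. 78 mm above the bench (tray front's upper edge: 90 mm). Axes as the rack's; moves with the tray
- tray_right_handle (a point): middle of the right tray's handle, a dark steel bar 100 mm long and 11 mm thick, level, parallel to the tray's grey front, its axis 45 mm in front of that front, held by a post 44 mm to either side of the middle. 78 mm above the bench (tray front's upper edge: 90 mm). Axes as the rack's; moves with the tray
- tray_left_pot (a point): centre of the mouth of the left tray's round green pot, in the plane of its rim, 73 mm above the bench; z up. Pot fixed in the tray: inside diameter 112 mm, wall 4 mm, 46 mm deep inside. 121 mm behind the handle bar, moves with the tray; with the tray at its stop the pot's centre is 114 mm in front of the rack. Tray side walls are lower than the rim
- tray_right_pot (a point): centre of the mouth of the right tray's round green pot, in the plane of its rim, 73 mm above the bench; z up. Pot fixed in the tray: inside diameter 112 mm, wall 4 mm, 46 mm deep inside. 121 mm behind the handle bar, moves with the tray; with the tray at its stop the pot's centre is 114 mm in front of the rack. Tray side walls are lower than the rim
- sample_rosette: sample, fixed on the rack's top above one of the two trays (about 97 mm behind the rack's front): blue plinth 50 x 50 x 14 mm with a large white rosette, 43 mm high in all. Marks the tray meant for rosettes. Origin: centre of its underside
- sample_cone: the other sample, fixed on the rack's top above the other tray: blue plinth 50 x 50 x 14 mm with a terracotta cone, 66 mm high in all. Origin: centre of its underside
- cover: loose round green cover, right way up on the bench, about 160 g: plate 128 mm across, 5 mm thick; under it a plug 104 mm across, 6 mm deep, that enters the pot's mouth with 4 mm play all round; on top, in the middle, a round black knob 24 mm across, 20 mm high. Origin: centre of the plug's underside, z up; seated, it is 6 mm below the pot's rim. Seated, it passes under the rack's top
- cone: small loose terracotta cone standing among the rosettes, 32 mm across the foot, 45 mm high; not to be put away. Origin: centre of its underside
- mould_bowl: loose pink mould-rubber bowl, 120 mm across, 50 mm high; bystander. Origin: centre of its underside
- pigment_jar: loose jar with a yellow cap, 60 mm across, 60 mm high; bystander. Origin: centre of its underside
- spatula: loose spatula lying on the bench; bystander. Origin: underside, near its middle
- brush: loose brush lying on the bench; bystander. Origin: underside, near its middle
- offcut: loose plaster offcut, 70 x 45 x 28 mm; bystander. Origin: centre of its underside
- wood_block: loose wooden block, 90 x 40 x 35 mm; bystander. Origin: centre of its underside
- rosette1: loose small white plaster rosette (may be absent), round, 32 mm across, straight sides up to 13 mm, 18 mm high with a petalled top, 35 g, lying petals up on the bench. Five fit side by side in a pot; two layers go under the cover. Origin: centre of its underside, z up
- rosette2: loose small white plaster rosette (may be absent), round, 32 mm across, straight sides up to 13 mm, 18 mm high with a petalled top, 35 g, lying petals up on the bench. Five fit side by side in a pot; two layers go under the cover. Origin: centre of its underside, z up
- rosette3: loose small white plaster rosette (may be absent), round, 32 mm across, straight sides up to 13 mm, 18 mm high with a petalled top, 35 g, lying petals up on the bench. Five fit side by side in a pot; two layers go under the cover. Origin: centre of its underside, z up
- rosette4: loose small white plaster rosette (may be absent), round, 32 mm across, straight sides up to 13 mm, 18 mm high with a petalled top, 35 g, lying petals up on the bench. Five fit side by side in a pot; two layers go under the cover. Origin: centre of its underside, z up
- rosette5: loose small white plaster rosette (may be absent), round, 32 mm across, straight sides up to 13 mm, 18 mm high with a petalled top, 35 g, lying petals up on the bench. Five fit side by side in a pot; two layers go under the cover. Origin: centre of its underside, z up
There are look-alikes about, which are no part of the job. Leave any pink or red look-alike of the rosette2 alone.

How it is judged (in metres and radians):
On the way, in this order (a step that is already met when the one before it is completed fails the run):
1. the tray below the rosette sample is pulled out to its stop (((y of sample_rosette in the frame of rack above 0 m and value of joint tray_left above 0.183 m) or (y of sample_rosette in the frame of rack below 0 m and value of joint tray_right above 0.183 m))), for 0.2 s.
2. every rosette lies in the pot of that tray (((y of sample_rosette in the frame of rack above 0 m and (horizontal distance between each of rosette1, rosette2, rosette3, rosette4, rosette5 and tray_left_pot below 0.052 m and z of rosette1 in the frame of tray_left_pot between -0.055 and -0.005 m and linear speed of each of rosette1, rosette2, rosette3, rosette4, rosette5 below 0.03 m/s and z of rosette2 in the frame of tray_left_pot between -0.055 and -0.005 m and z of rosette3 in the frame of tray_left_pot between -0.055 and -0.005 m and z of rosette4 in the frame of tray_left_pot between -0.055 and -0.005 m and z of rosette5 in the frame of tray_left_pot between -0.055 and -0.005 m)) or (y of sample_rosette in the frame of rack below 0 m and (horizontal distance between each of rosette1, rosette2, rosette3, rosette4, rosette5 and tray_right_pot below 0.052 m and z of rosette1 in the frame of tray_right_pot between -0.055 and -0.005 m and linear speed of each of rosette1, rosette2, rosette3, rosette4, rosette5 below 0.03 m/s and z of rosette2 in the frame of tray_right_pot between -0.055 and -0.005 m and z of rosette3 in the frame of tray_right_pot between -0.055 and -0.005 m and z of rosette4 in the frame of tray_right_pot between -0.055 and -0.005 m and z of rosette5 in the frame of tray_right_pot between -0.055 and -0.005 m)))), for 0.2 s.
3. the cover sits seated, level and released on that pot (((y of sample_rosette in the frame of rack above 0 m and ((horizontal distance between each of rosette1, rosette2, rosette3, rosette4, rosette5 and tray_left_pot below 0.052 m and z of rosette1 in the frame of tray_left_pot between -0.055 and -0.005 m and linear speed of each of rosette1, rosette2, rosette3, rosette4, rosette5 below 0.03 m/s and z of rosette2 in the frame of tray_left_pot between -0.055 and -0.005 m and z of rosette3 in the frame of tray_left_pot between -0.055 and -0.005 m and z of rosette4 in the frame of tray_left_pot between -0.055 and -0.005 m and z of rosette5 in the frame of tray_left_pot between -0.055 and -0.005 m) and (horizontal distance between cover and tray_left_pot below 0.008 m and z of cover in the frame of tray_left_pot between -0.009 and -0.003 m and angle between cover's own z axis and vertical below 0.05 rad and contact force between cover and the fingers below 0.1 N and linear speed of cover below 0.03 m/s))) or (y of sample_rosette in the frame of rack below 0 m and ((horizontal distance between each of rosette1, rosette2, rosette3, rosette4, rosette5 and tray_right_pot below 0.052 m and z of rosette1 in the frame of tray_right_pot between -0.055 and -0.005 m and linear speed of each of rosette1, rosette2, rosette3, rosette4, rosette5 below 0.03 m/s and z of rosette2 in the frame of tray_right_pot between -0.055 and -0.005 m and z of rosette3 in the frame of tray_right_pot between -0.055 and -0.005 m and z of rosette4 in the frame of tray_right_pot between -0.055 and -0.005 m and z of rosette5 in the frame of tray_right_pot between -0.055 and -0.005 m) and (horizontal distance between cover and tray_right_pot below 0.008 m and z of cover in the frame of tray_right_pot between -0.009 and -0.003 m and angle between cover's own z axis and vertical below 0.05 rad and contact force between cover and the fingers below 0.1 N and linear speed of cover below 0.03 m/s))))), for 0.2 s.
4. the tray is pushed fully home (((y of sample_rosette in the frame of rack above 0 m and value of joint tray_left below 0.007 m) or (y of sample_rosette in the frame of rack below 0 m and value of joint tray_right below 0.007 m))), for 0.2 s.
At the end, for the whole second after the job is handed in: The tray below the rosette sample is home (within 7 mm) with every rosette at rest in its pot below the rim, the cover seated on that pot (centred within 8 mm, its plug 3 to 9 mm below the rim, tilted less than 0.05 rad), the other tray home (within 7 mm) (((y of sample_rosette in the frame of rack above 0 m and (value of joint each of tray_left, tray_right below 0.007 m and (horizontal distance between each of rosette1, rosette2, rosette3, rosette4, rosette5 and tray_left_pot below 0.052 m and z of rosette1 in the frame of tray_left_pot between -0.055 and -0.005 m and linear speed of each of rosette1, rosette2, rosette3, rosette4, rosette5 below 0.03 m/s and z of rosette2 in the frame of tray_left_pot between -0.055 and -0.005 m and z of rosette3 in the frame of tray_left_pot between -0.055 and -0.005 m and z of rosette4 in the frame of tray_left_pot between -0.055 and -0.005 m and z of rosette5 in the frame of tray_left_pot between -0.055 and -0.005 m) and (horizontal distance between cover and tray_left_pot below 0.008 m and z of cover in the frame of tray_left_pot between -0.009 and -0.003 m and angle between cover's own z axis and vertical below 0.05 rad and contact force between cover and the fingers below 0.1 N and linear speed of cover below 0.03 m/s))) or (y of sample_rosette in the frame of rack below 0 m and (value of joint each of tray_right, tray_left below 0.007 m and (horizontal distance between each of rosette1, rosette2, rosette3, rosette4, rosette5 and tray_right_pot below 0.052 m and z of rosette1 in the frame of tray_right_pot between -0.055 and -0.005 m and linear speed of each of rosette1, rosette2, rosette3, rosette4, rosette5 below 0.03 m/s and z of rosette2 in the frame of tray_right_pot between -0.055 and -0.005 m and z of rosette3 in the frame of tray_right_pot between -0.055 and -0.005 m and z of rosette4 in the frame of tray_right_pot between -0.055 and -0.005 m and z of rosette5 in the frame of tray_right_pot between -0.055 and -0.005 m) and (horizontal distance between cover and tray_right_pot below 0.008 m and z of cover in the frame of tray_right_pot between -0.009 and -0.003 m and angle between cover's own z axis and vertical below 0.05 rad and contact force between cover and the fingers below 0.1 N and linear speed of cover below 0.03 m/s))))); the robot touches nothing.
It fails at once if the other tray is pulled out by more than 30 mm ((y of sample_rosette in the frame of rack above 0 m and value of joint tray_right above 0.03 m) or (y of sample_rosette in the frame of rack below 0 m and value of joint tray_left above 0.03 m)).
It fails at once if the cone or another bystander is moved by more than 60 mm (distance of any of cone, mould_bowl, pigment_jar, spatula, brush, offcut, wood_block from where it was at the start of the episode above 0.06 m).
Of rosette1, rosette2, rosette3, rosette4, rosette5 only 3 to 5 are there at a start; the rules pass over those that are not, and their reading is None.
At some moment in a run one of rosette1, rosette2, rosette3, rosette4, rosette5 may be knocked a few centimetres aside while the robot is not near it.
It also fails if it takes over 210 s, if anything falls off the work surface, if the arm or the gripper's body presses on something with over 40 N, if the wrist force passes 120 N, or if a joint passes its speed limit or range.

## Working session

There is one attempt and no reset: what is moved stays moved. The work goes in short steps, each a Python script; the robot and the scene stay as the last script left them, time stands still between calls to the robot, and variables do not carry over. Pictures are saved under pics/ and viewed, and the job is handed in when it is done.

```bash
ls; mkdir -p pics; python3 - <<'E'
from rig import ctrl, hand, solver, vision, ticket, spotter
import cv2
for n in ("scene","top"):
    im=vision.capture(n); cv2.imwrite(f"pics/{n}0.png",im[...,::-1]); print(n,vision.camera_info(n))
print(vision.camera_info("wrist")); print(ctrl.hold_point_z, ctrl.get_time(), ctrl.get_orientation(), ctrl.get_finger_gap())
E
```

```text
pics
scene {'K': array([[454.89186209,   0.        , 321.83369724],
       [  0.        , 454.89186209, 236.51297755],
       [  0.        ,   0.        ,   1.        ]]), 'k1': 0.025117955029963616, 'eye': array([1268.16854249,  619.21918476,  704.50691733]), 'rotation': array([[-0.6713168 ,  0.39701587, -0.62586912],
       [ 0.74092364,  0.38127207, -0.55286867],
       [ 0.01912878, -0.83487125, -0.55011279]])}
top {'K': array([[609.64244586,   0.        , 322.82032083],
       [  0.        , 609.64244586, 224.09473715],
       [  0.        ,   0.        ,   1.        ]]), 'k1': -0.19402552053026578, 'eye': array([ 233.17972247,  -42.30032164, 1556.88810093]), 'rotation': array([[ 0.07566747, -0.97081348,  0.22758652],
       [-0.99711139, -0.07517482,  0.01084498],
       [ 0.00658032, -0.22774972, -0.97369747]])}
{'K': array([[351.52459782,   0.        , 319.41349551],
       [  0.        , 351.52459782, 237.11116457],
       [  0.        ,   0.        ,   1.        ]]), 'k1': -0.06424692137934432, 'tool_from_camera': array([[-1.02637274e-03,  9.62365065e-01,  2.71758032e-01,
        -7.60794711e+01],
       [ 7.18775275e-04, -2.71757395e-01,  9.62365524e-01,
        -1.71253103e+02],
       [ 9.99999215e-01,  1.18307870e-03, -4.12799831e-04,
         3.02287278e-01],
       [ 0.00000000e+00,  0.00000000e+00,  0.00000000e+00,
         1.00000000e+00]])}
18.700000000000003 0.1 [[ 9.01398042e-01 -5.51387453e-04  4.32991069e-01]
 [-4.32991420e-01 -1.18071931e-03  9.01397269e-01]
 [ 1.42217716e-05 -9.99999151e-01 -1.30304411e-03]] 92.16114385352043
```

View pics/top0.png

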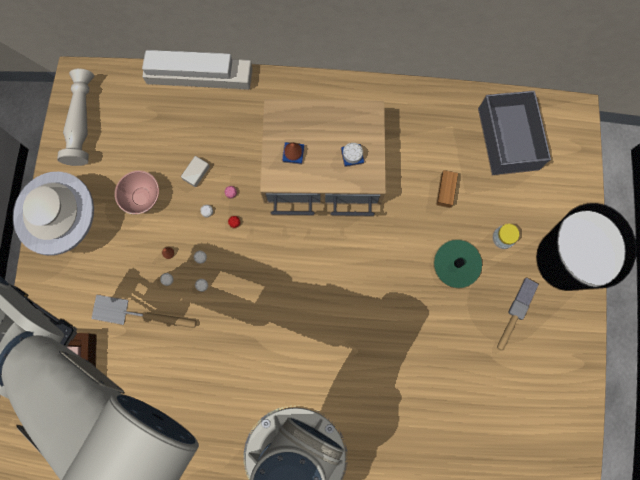

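View pics/scene0.png

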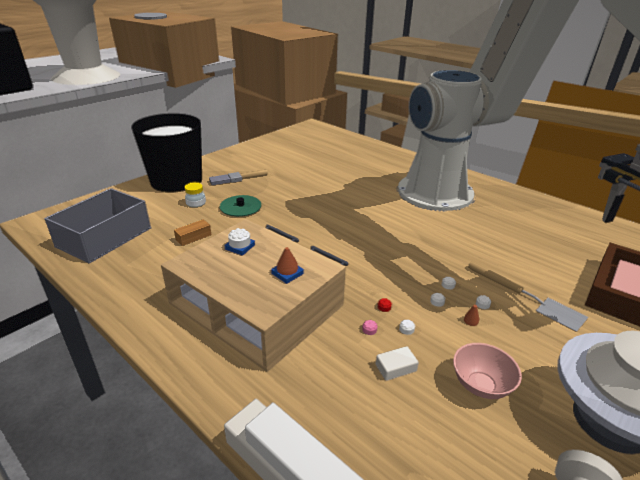

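The rosette sample is on the right (-y) tray: (353,152) in the top view. Four white rosettes show at (207,211), (200,257), (167,280) and (201,286). The cone is at (168,253), the cover at (459,263), and the pink and red look-alikes at (231,192) and (234,222). Next I measure these.

```bash
cat > h.py <<'E'
from rig import ctrl, hand, solver, vision, ticket, spotter
import numpy as np, cv2, time
def dist(ci): return np.array([ci["k1"],0,0,0,0.])
def ray(name,uv,pose=None):
    ci=vision.camera_info(name)
    p=cv2.undistortPoints(np.array([[uv]],float),ci["K"],dist(ci))[0,0]
    d=np.array([p[0],p[1],1.])
    if name=="wrist":
        pos,R=pose; T=ci["tool_from_camera"]
        return R@T[:3,3]+pos, R@(T[:3,:3]@d)
    return ci["eye"], ci["rotation"]@d
def at_z(name,uv,z,pose=None):
    e,d=ray(name,uv,pose); return e+d*(z-e[2])/d[2]
def proj(name,X,pose=None):
    ci=vision.camera_info(name)
    if name=="wrist":
        pos,R=pose;T=ci["tool_from_camera"]; Rw=R@T[:3,:3]; e=R@T[:3,3]+pos
    else: Rw=ci["rotation"]; e=ci["eye"]
    c=Rw.T@(np.array(X,float)-e)
    return cv2.projectPoints(c[None],np.zeros(3),np.zeros(3),ci["K"],dist(ci))[0][0,0]
def pose(): return np.array(ctrl.get_ee_pos()),np.array(ctrl.get_orientation())
def shot(name,fn=None):
    p=pose() if name=="wrist" else None
    im=vision.capture(name)
    if fn: cv2.imwrite("pics/"+fn,im[...,::-1])
    return im,p
def R_down(deg):
    # tool y down, jaw axis (tool z) at deg from world x
    a=np.radians(deg); z=np.array([np.cos(a),np.sin(a),0]); y=np.array([0,0,-1.]); x=np.cross(y,z)
    return np.stack([x,y,z],1)
def pix(u): return (u[0]*640,u[1]*480)
E
python3 - <<'E'
from h import *
np.set_printoptions(precision=1,suppress=True)
top,_=shot("top"); sc,_=shot("scene")
zc={"rosette1":0,"cover":0,"cone":0,"tray_right_handle":78,"tray_left_handle":78,"sample_rosette":110,"sample_cone":110,"rack":0,"mould_bowl":0,"wood_block":0,"pigment_jar":0,"offcut":0,"spatula":0,"brush":0}
for t,z in zc.items():
    for c in("top","scene"):
        for r in spotter.landmark_of(c,t)[:6]:
            if r["score"]>.3: print(t,c,np.array(pix(r["point"])),round(r["score"],2),at_z(c,pix(r["point"]),z)[:2])
for r in spotter.trace("top","rosette1"):
    m=r["pixels"]; ys,xs=np.nonzero(m); print("tr",r["score"],xs.mean(),ys.mean(),m.sum(),at_z("top",(xs.mean(),ys.mean()),12)[:2],top[m].mean(0))
for r in spotter.trace("top","cover"):
    m=r["pixels"]; ys,xs=np.nonzero(m); print("cov",r["score"],xs.mean(),ys.mean(),m.sum(),at_z("top",(xs.mean(),ys.mean()),11)[:2])
cv2.imwrite("pics/top_crop.png",cv2.resize(top[90:230,240:400],None,fx=5,fy=4.2,interpolation=cv2.INTER_CUBIC)[...,::-1])
cv2.imwrite("pics/top_crop2.png",cv2.resize(top[170:300,130:260],None,fx=4.5,fy=4.5,interpolation=cv2.INTER_CUBIC)[...,::-1])
E
```

```text
rosette1 top [231.7 220.4] 0.69 [588.5 215.3]
rosette1 top [201.  256.5] 0.67 [485.9 285.3]
rosette1 top [165.8 279.2] 0.6 [418.7 371.2]
rosette1 top [231.6 190.2] 0.54 [671.  224.7]
rosette1 top [205.8 210.4] 0.53 [610.4 287.3]
rosette1 top [205.8 284.3] 0.47 [414.4 264.3]
rosette1 scene [366.8 329.4] 0.7 [668.8 225. ]
rosette1 scene [380.2 309.4] 0.63 [597.7 208.9]
rosette1 scene [403.1 327.6] 0.54 [610.4 279. ]
rosette1 scene [483.7 303.4] 0.48 [415.4 371.2]
rosette1 scene [436. 301.] 0.45 [484.6 286.5]
cover top [455.7 261.6] 0.63 [ 523.5 -379.1]
cover scene [242.3 205.6] 0.75 [ 508.6 -385.2]
cone top [166.5 256.1] 0.56 [479.6 377.1]
cone scene [470.6 319.4] 0.49 [485.6 373.9]
tray_right_handle top [144.3 314.6] 0.7 [317.5 393.8]
tray_right_handle top [348.5 213.4] 0.55 [611.2 -87.8]
tray_right_handle scene [282.2 234.6] 0.61 [617.9 -88.3]
tray_left_handle top [288.1 212.9] 0.63 [600.9  62.9]
tray_left_handle top [168.6 277.8] 0.39 [413.5 344. ]
tray_left_handle scene [328.9 254.7] 0.6 [601.6  54. ]
sample_rosette scene [238.7 247.3] 0.76 [756.1 -84.9]
sample_rosette scene [284.3
[... 1082 characters left out ...]
.6]
spatula top [350.  213.4] 0.34 [631.5 -94.2]
spatula scene [521.8 293.5] 0.79 [319.2 421.4]
brush top [516.3 315.9] 0.73 [ 391.3 -545.5]
brush scene [237.9 178.8] 0.66 [ 399.1 -541.3]
brush scene [240.  205.8] 0.62 [ 514.5 -389.1]
tr 0.66 200.54205607476635 284.95327102803736 107 [410.2 275.5] [130.7 129.3 126.5]
tr 0.61 199.7982456140351 256.2105263157895 114 [484.5 286. ] [128.5 126.6 123.3]
tr 0.6 230.3305785123967 192.11570247933884 121 [662.  225.5] [165.8  98.6 120.1]
tr 0.59 234.109375 221.9609375 128 [582.1 206.4] [139.9  39.8  33.9]
tr 0.46 206.0420168067227 210.5966386554622 119 [606.9 284.1] [177.2 175.6 174.3]
cov 0.77 457.63750654793085 263.0722891566265 1909 [ 517.9 -382. ]
```

View pics/top_crop.png

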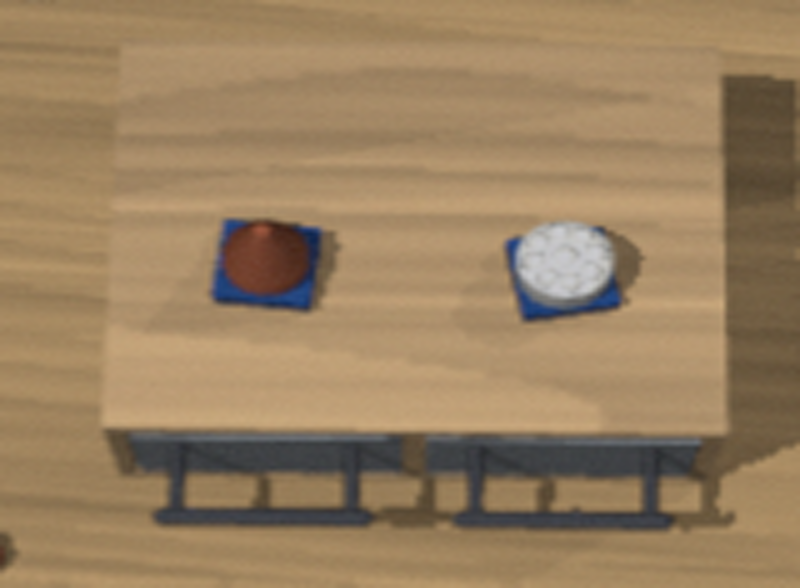

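View pics/top_crop2.png

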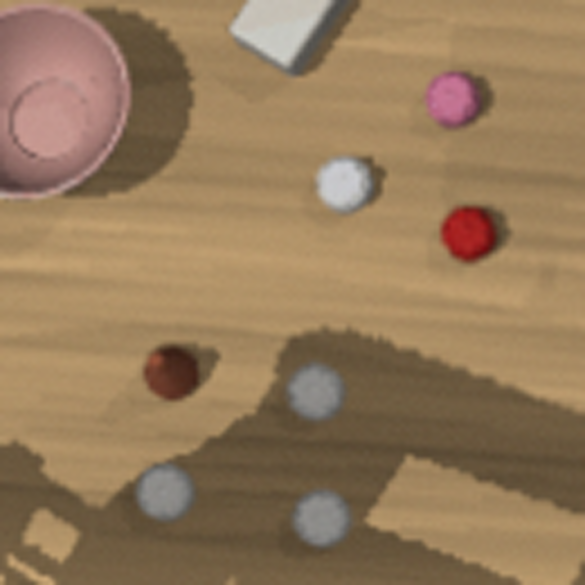

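```bash
python3 - <<'E'
from h import *
np.set_printoptions(precision=1,suppress=True)
c=lambda u,v:(u/5+240-.4,v/4.2+90-.4)
for n,u,v,z in [("FL",103,427,110),("FR",728,433,110),("BL",120,44,110),("BR",722,48,110),("hLl",155,517,78),("hLr",372,517,78),("hRl",455,520,78),("hRr",672,520,78)]:
    print(n,at_z("top",c(u,v),z)[:2])
E
```

```text
FL [642.6 134.5]
FR [ 662.9 -174.1]
BL [887.8 151.3]
BR [ 909.7 -159.3]
hLl [598.  106.8]
hLr [606.4  -1.6]
hRl [607.7 -43.2]
hRr [ 616.2 -151.7]
```

```bash
python3 - <<'E'
from h import *
np.set_printoptions(precision=1,suppress=True)
ctrl.movep([600,-97.6,230],R_down(3.9))
hand.move_gripper(40)
_,p=shot("wrist","w1.png")
for r in spotter.landmark_of("wrist","tray_right_handle"): print(r["score"],np.array(pix(r["point"])),at_z("wrist",pix(r["point"]),78,p))
print(proj("wrist",[612.5,-97.6,78],p),ctrl.get_time(),p[0])
shot("top","top1.png")
E
```

```text
0.97 [331.6 221.8] [612.1 -96.7  78. ]
[332.  222.8] 5.2917 [600.  -97.6 230. ]
```

View pics/w1.png

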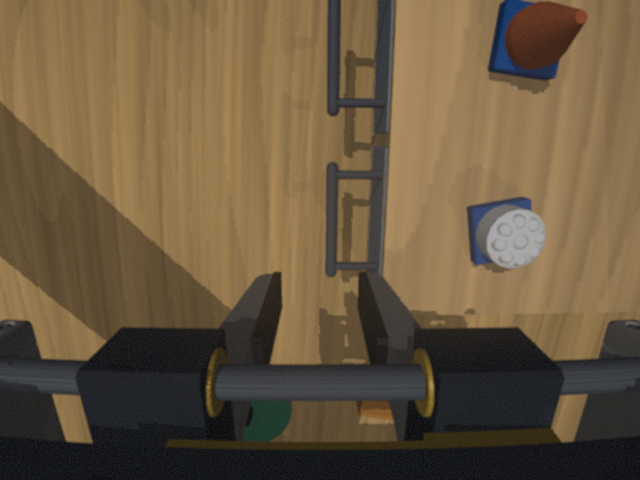

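View pics/top1.png

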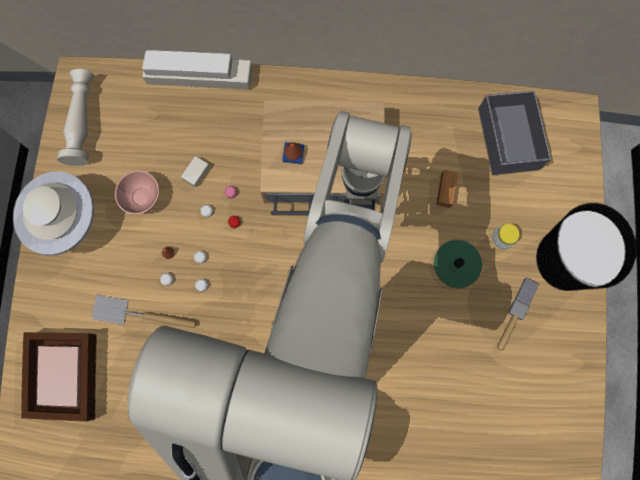

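The wrist view puts the right handle's bar at (332,222), matching the predicted (332,223). The top view shows four white rosettes and no fifth. Next I grip the bar and pull.

```bash
python3 - <<'E'
from h import *
np.set_printoptions(precision=1,suppress=True)
R=R_down(3.9); d=np.array([np.cos(np.radians(3.9)),np.sin(np.radians(3.9)),0])
H=np.array([612.3,-97.2,62])
ctrl.movel(H+[0,0,60],orientation=R)
print(ctrl.movel(H,feed=60,threshold=15))
hand.move_gripper(0); print(ctrl.get_finger_gap(),ctrl.get_ee_pos(),ctrl.get_contact_force())
print("stop",ctrl.movel(H-d*180,feed=80,threshold=40),ctrl.get_ee_pos(),ctrl.get_contact_force())
print("stop",ctrl.movel(H-d*194,feed=20,threshold=25),ctrl.get_ee_pos(),ctrl.get_contact_force())
ctrl.wait(.3)
hand.move_gripper(40); p=pose()[0]; print(p)
ctrl.movel(p+[0,0,140]); _,q=shot("wrist","w2.png")
for n,z in(("tray_right_handle",78),("tray_right_pot",73)):
  for r in spotter.landmark_of("wrist",n): print(n,r["score"],np.array(pix(r["point"])),at_z("wrist",pix(r["point"]),z,q))
print(ctrl.get_time())
E
```

```text
False
10.095923089275797 [611.1 -97.3  62. ] [-5.1 -1.4  5.9]
stop False [ 431.2 -108.9   62. ] [-0.1  5.9  4.1]
stop True [ 421.6 -109.4   62. ] [ 1.7  1.4 -0.8]
[ 422.4 -109.3   62. ]
tray_right_handle 0.67 [322.7 228.9] [ 425.7 -108.1   78. ]
13.1
```

View pics/w2.png

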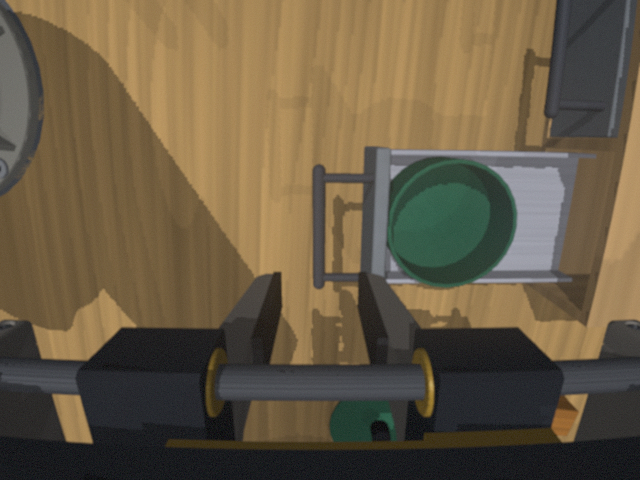

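```bash
cat >> h.py <<'E'
YAW=3.9; d=np.array([np.cos(np.radians(YAW)),np.sin(np.radians(YAW)),0]); l=np.array([-d[1],d[0],0])
POT=np.array([543.1,-101.3,73.])
def whites(im,p,cam="wrist",z=13):
    """rosette candidates: network boxes checked for colour"""
    out=[]
    for r in spotter.trace(cam,"rosette1"):
        m=r["pixels"]; 
        if m.sum()<30: continue
        c=im[m].astype(float).mean(0); sat=(c.max()-c.min())/c.max()
        mm,_r=cv2.minEnclosingCircle(np.argwhere(m)[:,::-1].astype(np.float32))
        X=at_z(cam,np.argwhere(m)[:,::-1].mean(0),z,p)
        out.append((round(r["score"],2),np.round(X[:2],1),int(m.sum()),round(sat,2),c.astype(int)))
    return out
E
python3 - <<'E'
from h import *
np.set_printoptions(precision=1,suppress=True)
print([at_z("wrist",(451.5,222),73,(np.array([422.4,-109.3,202]),R_down(3.9)))])
p=pose()[0]; ctrl.movel(p+[-40,0,100])
hand.move_gripper(60)
ctrl.movep([430,310,300],R_down(93.9))
im,p=shot("wrist","w3.png"); 
for w in whites(im,p): print(w)
for r in spotter.landmark_of("wrist","cone"): print("cone",r["score"],at_z("wrist",pix(r["point"]),0,p))
print(ctrl.get_time(),ctrl.get_joints(),p[0])
im,_=shot("top","top2.png")
for w in whites(im,None,"top"): print(w)
E
```

```text
[array([539.3, -95.6,  73. ])]
(0.9, array([410.4, 276.3]), 452, np.float64(0.02), array([154, 152, 151]))
(0.89, array([605.2, 286.5]), 410, np.float64(0.03), array([146, 143, 141]))
(0.85, array([661. , 231.6]), 301, np.float64(0.43), array([145,  81, 103]))
(0.81, array([417.8, 368.5]), 464, np.float64(0.03), array([150, 147, 146]))
(0.56, array([482.6, 288.4]), 443, np.float64(0.03), array([152, 149, 147]))
cone 0.73 [491.1 372.5   0. ]
16.1583 [ 35.5   7.4  99.3  -0.   73.3 -58.3] [430.3 309.1 300. ]
(0.59, array([662.8, 226. ]), 106, np.float64(0.41), array([176, 103, 129]))
(0.55, array([484.3, 285.3]), 105, np.float64(0.0), array([184, 183, 183]))
(0.49, array([410.4, 273.3]), 114, np.float64(0.01), array([182, 181, 181]))
(0.23, array([727.4, -32.3]), 16287, np.float64(0.3), array([141, 125,  99]))
(0.19, array([ 561.2, -101. ]), 4635, np.float64(0.11), array([79, 89, 86]))
```

View pics/w3.png

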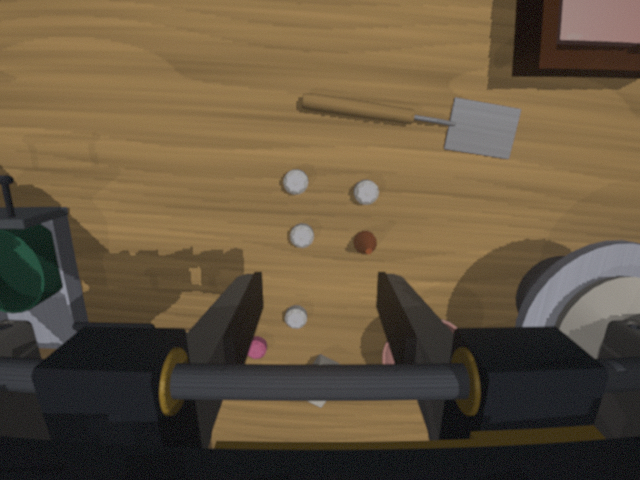

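View pics/top2.png

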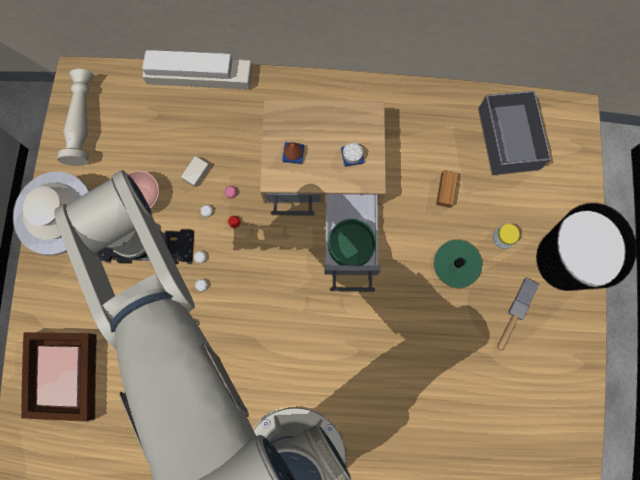

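```bash
python3 - <<'E'
from h import *
im=cv2.imread("pics/top2.png"); w=cv2.imread("pics/w2.png")
S=4
def draw(im,cam,c,pose,x0,y0,x1,y1,S,fn):
    o=cv2.resize(im[y0:y1,x0:x1],None,fx=S,fy=S,interpolation=cv2.INTER_CUBIC)
    for C,col in c:
        for r in(56,60):
            pts=[]
            for a in np.linspace(0,2*np.pi,90):
                pts.append((proj(cam,[C[0]+r*np.cos(a),C[1]+r*np.sin(a),73],pose)-[x0,y0]+.5)*S)
            cv2.polylines(o,[np.int32(pts)],True,col,1)
    cv2.imwrite(fn,o)
cs=[((543.1,-101.3),(0,0,255)),((539.3,-95.6),(255,255,0))]
draw(im,"top",cs,None,310,180,400,300,5,"pics/a.png")
draw(w,"wrist",cs,(np.array([422.4,-109.3,202]),R_down(3.9)),300,130,560,310,3,"pics/b.png")
E
```

```text
(no output)
```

View pics/a.png

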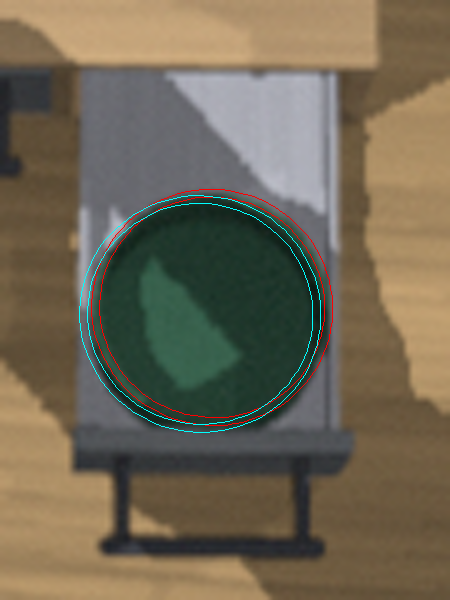

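View pics/b.png

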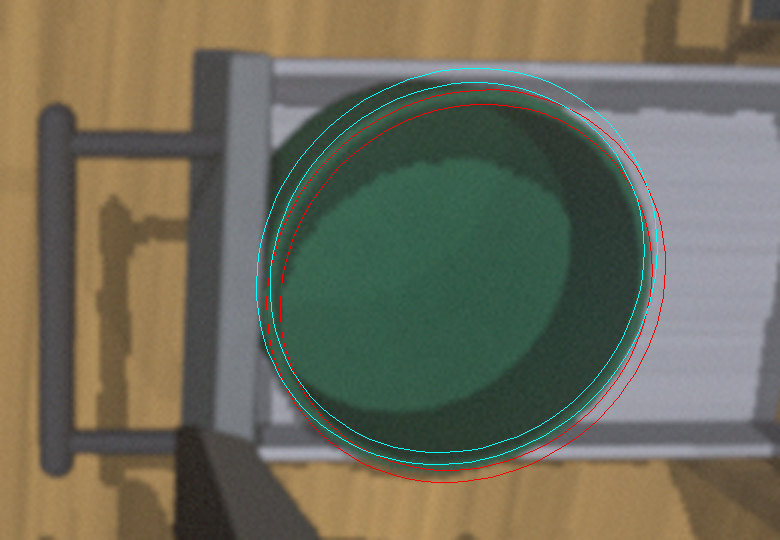

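```bash
cat >> h.py <<'E'
POT=np.array([541.2,-98.6,73.])
def pick(xy,deg,w=52,z=3.5):
    xy=np.array(xy,float); R=R_down(deg)
    hand.move_gripper(w)
    ctrl.movep([*xy,150],R)
    ctrl.movel([*xy,45],feed=200)
    t=ctrl.movel([*xy,z],feed=60,threshold=12)
    hand.move_gripper(0); g=ctrl.get_finger_gap()
    print("pick thr",t,"gap",g,pose()[0])
    ctrl.movel([*xy,170],feed=200)
    return g
def place(off,deg,z=32,w=39):
    xy=(POT+off)[:2]; R=R_down(deg)
    ctrl.movep([*xy,170],R)
    print("gap",ctrl.get_finger_gap())
    ctrl.movel([*xy,85],feed=200)
    t=ctrl.movel([*xy,z],feed=50,threshold=8)
    print("place thr",t,pose()[0],ctrl.get_contact_force())
    hand.move_gripper(w); ctrl.wait(.15)
    ctrl.movel([*xy,100],feed=100)
    ctrl.movel([*xy,190],feed=200)
E
python3 - <<'E'
from h import *
g=pick((410.4,275.2),93.9)
assert 25<g<40
place(28*d,93.9)
print(ctrl.get_time())
im,p=shot("wrist","w4.png")
for w in whites(im,p): print(w)
im,_=shot("top","top3.png")
for w in whites(im,None,"top"): print(w)
E
```

```text
pick thr False gap 30.6526093636593 [410.59614163 275.33895866   3.75508391]
gap 31.01761106011138
place thr False [569.42708374 -96.72696104  32.31970866] [ 0.29490786  0.7604799  -0.88183235]
25.4083
(0.92, array([574.1, -96.7]), 931, np.float64(0.01), array([171, 172, 172]))
(0.78, array([582. , 205.2]), 801, np.float64(0.78), array([133,  45,  29]))
(0.76, array([661.8, 222.6]), 707, np.float64(0.43), array([146,  83, 103]))
(0.66, array([607.2, 263.3]), 129, np.float64(0.12), array([94, 89, 82]))
(0.7, array([606.7, 283.5]), 107, np.float64(0.0), array([184, 183, 183]))
(0.66, array([417.5, 368.5]), 131, np.float64(0.03), array([181, 178, 175]))
(0.61, array([662.7, 225. ]), 117, np.float64(0.41), array([169, 100, 123]))
(0.58, array([582.2, 206.1]), 137, np.float64(0.75), array([142,  43,  36]))
(0.56, array([483.8, 285.2]), 120, np.float64(0.01), array([178, 177, 176]))
```

View pics/w4.png

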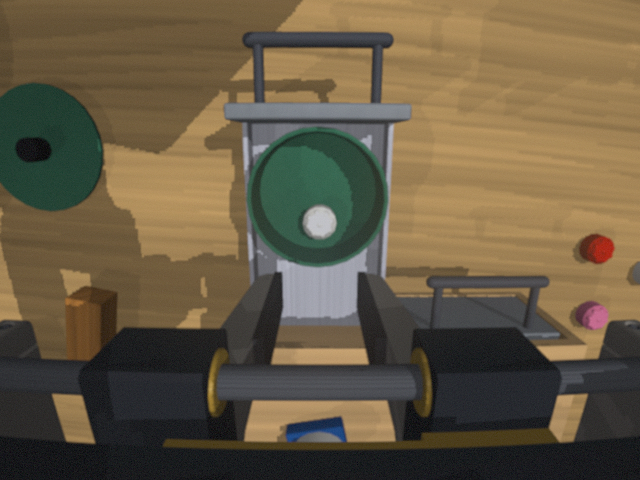

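View pics/top3.png

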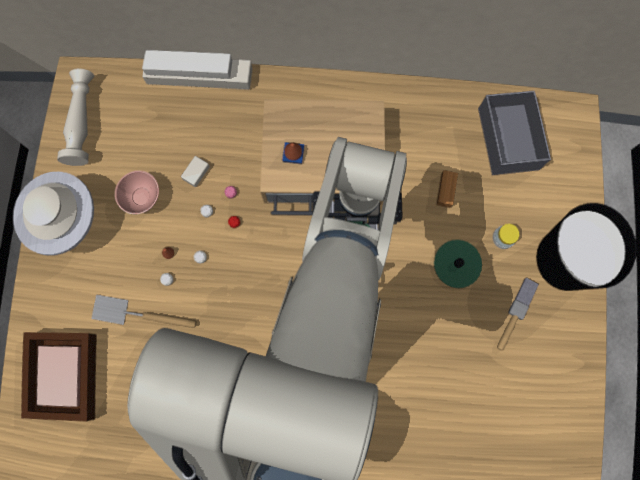

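The first rosette lies in the pot at (319,222) of the wrist view. The other three haven't moved in the top view, so I continue, re-detecting each one just before picking it.

```bash
cat >> h.py <<'E'
def find_near(xy,tol=60):
    im,_=shot("top"); best=None
    for s,X,n,sat,c in whites(im,None,"top"):
        if sat<.15 and 60<n<250:
            e=np.hypot(*(X-np.array(xy)))
            if e<tol and (best is None or e<best[0]): best=(e,X)
    print("near",xy,best); return best
E
python3 - <<'E'
from h import *
b=find_near((417.6,368.5))
xy=b[1] if b and b[0]>6 else (417.6,369)
g=pick(xy,93.9); assert 25<g<40
place(-28*d,93.9)
b=find_near((483.7,286.5)); xy=b[1] if b and b[0]>6 else (483.5,286.8)
im,p=shot("wrist","w5.png")
g=pick(xy,3.9); assert 25<g<40
print(ctrl.get_time())
place(28*l,3.9,z=36)
im,p=shot("wrist","w6.png")
print(ctrl.get_time()); find_near((606.5,284.5)); shot("top","top4.png")
E
```

```text
near (417.6, 368.5) (np.float64(3.3615472627943475), array([416.3, 365.4]))
pick thr False gap 30.866739212805527 [417.78353023 369.16065477   3.79547499]
gap 30.62614072975883
place thr False [ 513.52435072 -100.57116976   32.25894254] [-0.21076077 -0.89265862 -0.85970239]
near (483.7, 286.5) None
pick thr False gap 30.48643180401486 [483.6748197  286.90315938   3.78365996]
41.7833
gap 30.477128101135207
place thr False [539.5238381  -70.70412024  36.25414796] [-1.07455487 -0.8477652  -0.87006629]
46.775
near (606.5, 284.5) (np.float64(1.0770329614268923), array([606.9, 283.5]))
```

View pics/w6.png

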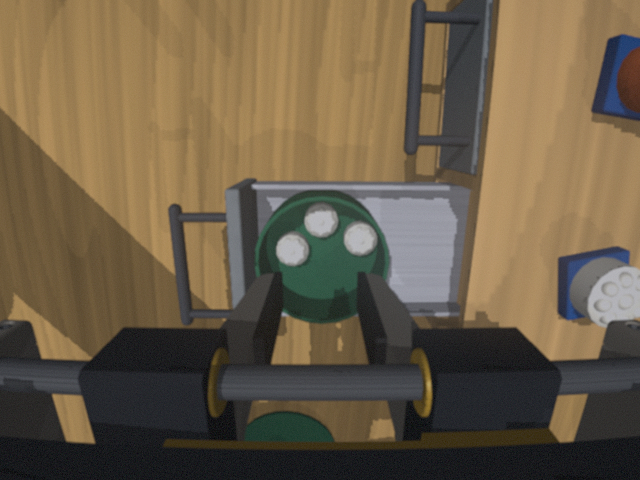

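View pics/top4.png

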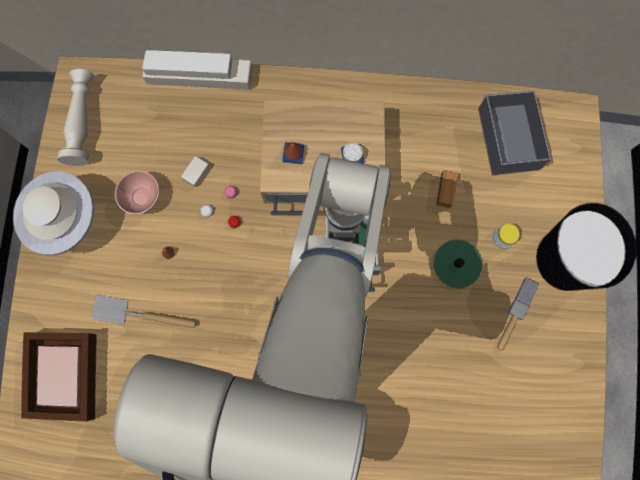

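Three rosettes lie flat in the pot at (293,249), (321,220) and (361,239). The last is at (207,211) in the top view.

```bash
python3 - <<'E'
from h import *
g=pick((606.1,285.2),3.9); assert 25<g<40
place(-28*l,3.9,z=36)
im,p=shot("wrist","w7.png")
p=pose()[0]
ctrl.movep([470,-240,300],R_down(93.9))
im,p=shot("wrist","w8.png")
for r in spotter.trace("wrist","cover")[:2]:
    m=r["pixels"]; print(r["score"],m.sum(),at_z("wrist",np.argwhere(m)[:,::-1].mean(0),11,p))
for r in spotter.landmark_of("wrist","cover")[:2]: print(r["score"],at_z("wrist",pix(r["point"]),0,p))
im,_=shot("top","top5.png")
for r in spotter.trace("top","cover")[:2]:
    m=r["pixels"]; print("top",r["score"],m.sum(),at_z("top",np.argwhere(m)[:,::-1].mean(0),11))
for w in whites(im,None,"top",30): print(w)
print(ctrl.get_time(),[list(np.round(x,2)) for x in p])
E
```

```text
pick thr False gap 30.55616149980276 [606.37671385 285.31180247   3.86748427]
gap 30.85507967435476
place thr False [ 543.34793112 -126.59306585   36.24254121] [-0.05941575 -0.38593781  0.2418592 ]
0.67 6744 [ 514.96575406 -380.62032544   11.        ]
0.96 [ 512.28593353 -378.76720831    0.        ]
top 0.83 441 [ 493.75316995 -356.26245026   11.        ]
top 0.61 106 [ 517.06341293 -101.5748819    11.        ]
(0.67, array([ 542.5, -126. ]), 126, np.float64(0.01), array([171, 172, 171]))
(0.65, array([578.9, -86.6]), 122, np.float64(0.0), array([173, 174, 173]))
(0.5, array([577.7, 203.6]), 133, np.float64(0.75), array([138,  41,  34]))
(0.49, array([ 512. , -100.8]), 140, np.float64(0.01), array([161, 163, 162]))
(0.41, array([656.4, 222.6]), 108, np.float64(0.41), array([168,  99, 122]))
58.7083 [[np.float64(469.92), np.float64(-239.75), np.float64(299.34)], [array([ 1.  , -0.  , -0.07]), array([0.07, 0.  , 1.  ]), array([-0., -1.,  0.])]]
```

View pics/w8.png

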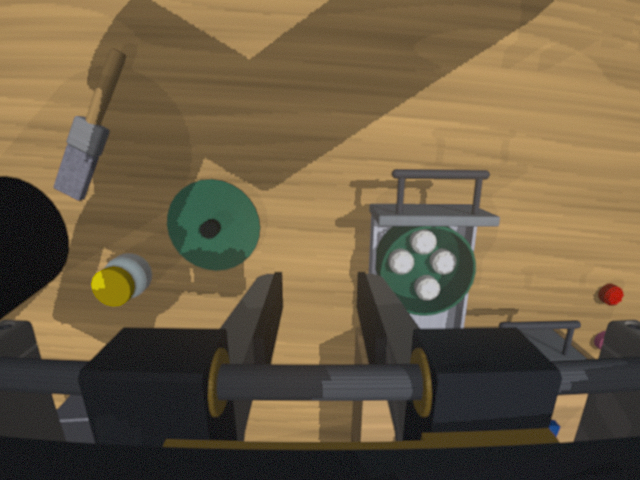

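View pics/top5.png

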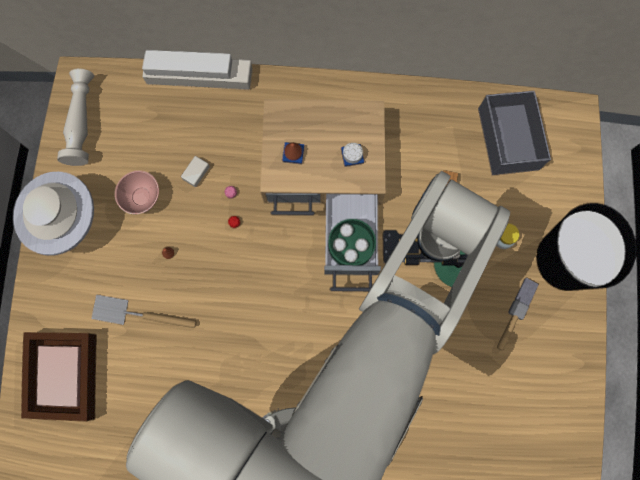

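View pics/w7.png

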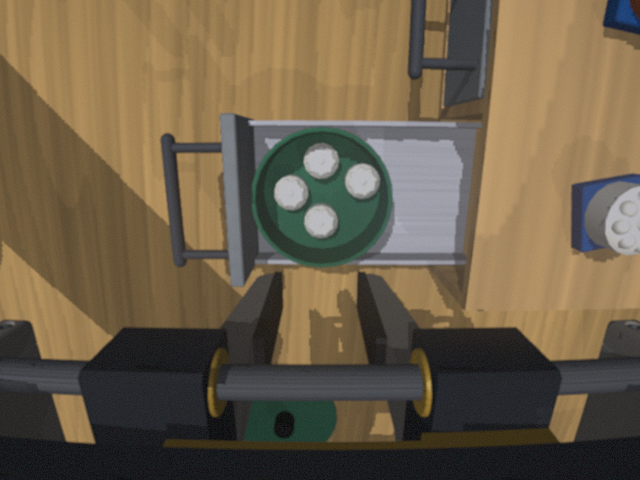

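All four white rosettes lie flat in the pot, at (424,241), (402,262), (444,262) and (428,288) in the last wrist view. No white rosette is left on the bench. Next I measure pot and cover precisely from above, with the camera in two opposite orientations to cancel its offset.

```bash
cat >> h.py <<'E'
from scipy.optimize import least_squares
def green_circle(im,p,approx,z,r,fn=None):
    hsv=cv2.cvtColor(im,cv2.COLOR_RGB2HSV)
    m=cv2.inRange(hsv,(60,60,15),(95,255,255))
    # only near the expected outline
    roi=np.zeros_like(m); pts=np.int32([proj("wrist",[approx[0]+(r+14)*np.cos(a),approx[1]+(r+14)*np.sin(a),z],p) for a in np.linspace(0,6.28,60)])
    cv2.fillPoly(roi,[pts],255); m&=roi
    m=cv2.morphologyEx(m,cv2.MORPH_OPEN,np.ones((3,3),np.uint8))
    cs=cv2.findContours(m,cv2.RETR_EXTERNAL,cv2.CHAIN_APPROX_NONE)[0]
    c=max(cs,key=cv2.contourArea); c=cv2.convexHull(c)[:,0].astype(float)
    P=np.array([at_z("wrist",u,z,p)[:2] for u in c])
    f=least_squares(lambda q:np.hypot(P[:,0]-q[0],P[:,1]-q[1])-q[2],[*approx[:2],r],loss="soft_l1",f_scale=.7)
    if fn:
        o=im[...,::-1].copy()
        for q in pts*0+[np.int32(proj("wrist",[f.x[0]+f.x[2]*np.cos(a),f.x[1]+f.x[2]*np.sin(a),z],p)) for a in np.linspace(0,6.28,60)]: cv2.circle(o,tuple(int(v) for v in q),1,(0,0,255),-1)
        cv2.imwrite("pics/"+fn,o)
    return f.x,np.abs(f.fun).mean()
def measure(C,z,r,tag,degs=(93.9,-86.1),h=240):
    out=[]
    for dg in degs:
        R=R_down(dg); ctrl.movep([*(np.array(C[:2])+76*R[:2,0]),h],R); ctrl.wait(.2)
        im,p=shot("wrist"); x,e=green_circle(im,p,C,z,r,f"{tag}_{int(dg)}.png"); out.append(x); print(tag,dg,np.round(x,2),"res",round(e,2))
    return np.mean(out,0)
E
python3 - <<'E'
from h import *
P=measure(POT,73,60,"pot"); print(P)
C=measure((515,-380.5),11,64,"cov"); print(C,ctrl.get_time())
E
python3 -c "
import cv2,numpy as np
a=[cv2.imread('pics/%s.png'%n) for n in('pot_93','pot_-86','cov_93','cov_-86')]
a=[cv2.resize(x,(400,300)) for x in a]
cv2.imwrite('pics/m.png',np.vstack([np.hstack(a[:2]),np.hstack(a[2:])]))"
```

```text
pot 93.9 [ 542.25 -100.6    58.29] res 0.28
pot -86.1 [ 542.7  -100.23   58.22] res 0.29
[ 542.47526925 -100.41231517   58.25738232]
cov 93.9 [ 516.95 -381.72   62.38] res 0.14
cov -86.1 [ 517.74 -381.73   62.64] res 0.15
[ 517.34495614 -381.7232066    62.51240036] 68.6167
```

View pics/m.png

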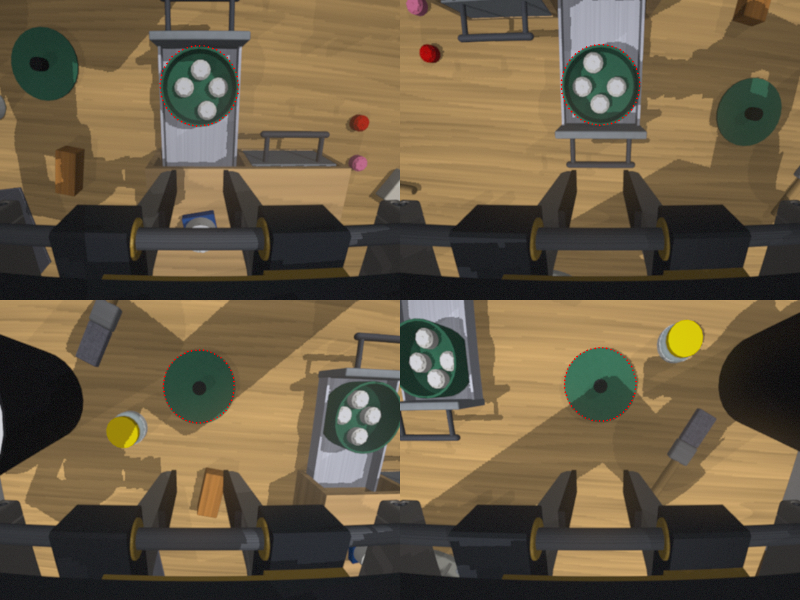

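```bash
cat >> h.py <<'E'
POT=np.array([542.5,-100.4,73.])
E
python3 - <<'E'
from h import *
g=pick((517.3,-381.7),3.9,w=46,z=14)
assert 18<g<30
ctrl.movep([*POT[:2],200],R_down(3.9))
print(ctrl.get_finger_gap(),ctrl.get_contact_force())
shot("scene","s1.png")
ctrl.movel([*POT[:2],100],feed=100); ctrl.wait(.2)
t=ctrl.movel([*POT[:2],81],feed=20,threshold=6)
print(t,pose()[0],ctrl.get_contact_force(),ctrl.get_finger_gap(),ctrl.get_time())
shot("scene","s2.png")
E
```

```text
pick thr False gap 23.13753834451718 [ 517.42524107 -381.82516164   14.28737855]
23.52932353965653 [-0.39068262 -0.05709714 -0.84167708]
False [ 542.58693677 -100.4241162    81.10890336] [ 0.1258323  -0.33908726 -1.34044416] 23.18701610915994 76.6167
```

View pics/s2.png

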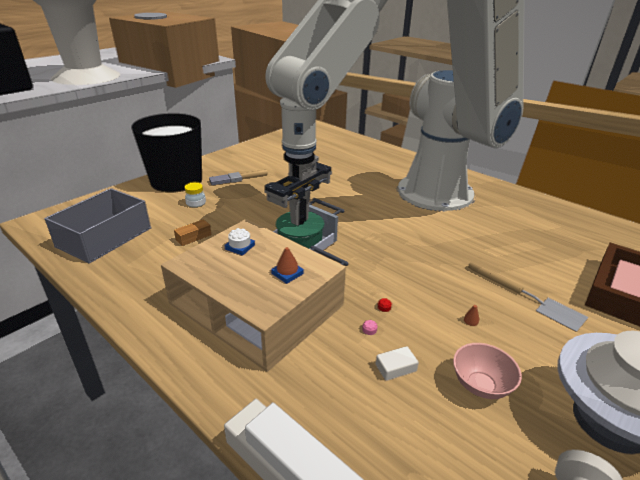

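The cover went to seated depth with no opposing force. Next I release it and check.

```bash
python3 - <<'E'
from h import *
hand.move_gripper(46); ctrl.wait(.3)
ctrl.movel([*POT[:2],200],feed=120)
print(measure(POT,78,64,"seat"),ctrl.get_time())
print(measure(POT,84,64,"seat84",degs=(-86.1,)),ctrl.get_time())
E
```

```text
seat 93.9 [ 542.59 -100.3    62.24] res 0.27
seat -86.1 [ 543.09 -100.14   62.08] res 0.32
[ 542.83999614 -100.21810235   62.16094307] 83.0917
seat84 -86.1 [ 543.06 -100.08   60.97] res 0.34
[ 543.06374855 -100.07961851   60.96925034] 83.5917
```

View pics/seat_-86.png

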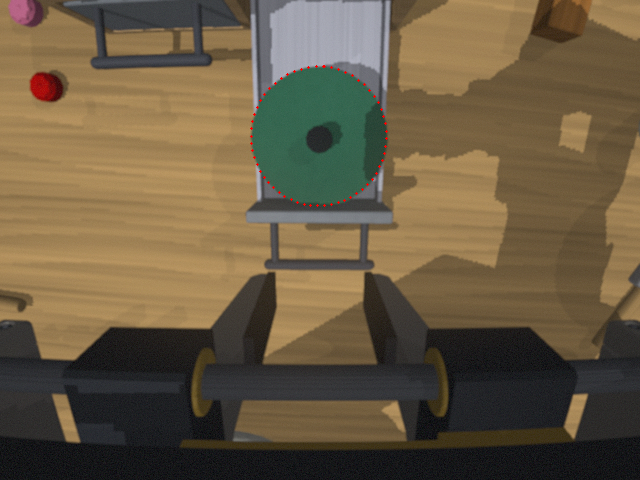

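The cover is centred on the pot to within about 0.4 mm and at the right height: its outline at (319,137) fits a 62 mm radius, as on the bench. Next I grip the handle and push the tray home.

```bash
python3 - <<'E'
from h import *
R=R_down(3.9); H=POT-121*d; H[2]=62
hand.move_gripper(40)
ctrl.movep([H[0],H[1],190],R)
ctrl.movel([H[0],H[1],110],feed=150)
print(ctrl.movel(H,feed=60,threshold=15))
hand.move_gripper(0); print(ctrl.get_finger_gap(),pose()[0],ctrl.get_contact_force())
S=pose()[0]
print("push",ctrl.movel(S+d*180,feed=60,threshold=30),pose()[0],ctrl.get_contact_force())
print("push",ctrl.movel(S+d*196,feed=20,threshold=20),pose()[0],ctrl.get_contact_force())
q=pose()[0]; print("travel",(q-S)@d); ctrl.wait(.3)
hand.move_gripper(40); q=pose()[0]
ctrl.movel(q+[0,0,140],feed=100); 
ctrl.movel(pose()[0]-d*110+[0,0,60],feed=150)
_,p=shot("wrist","e1.png"); 
for r in spotter.landmark_of("wrist","tray_right_handle"): print(r["score"],at_z("wrist",pix(r["point"]),78,p))
print(ctrl.get_time())
ctrl.movep([300,-350,350],R_down(-50)); shot("top","e2.png"); shot("scene","e3.png"); print(ctrl.get_time())
E
```

```text
False
9.736568818046411 [ 421.80761267 -108.6474113    62.13385486] [0.13178407 0.32186234 2.97810847]
push False [602.31950628 -96.99041848  62.14081353] [ 0.06656149 -6.43278046  3.11833666]
push True [611.03902336 -96.53064135  62.13927626] [-1.11551069 -1.04925755  6.35580943]
travel 189.61732913944064
0.86 [ 614.07152801 -100.45985855   78.        ]
94.7917
96.1417
```

View pics/e1.png

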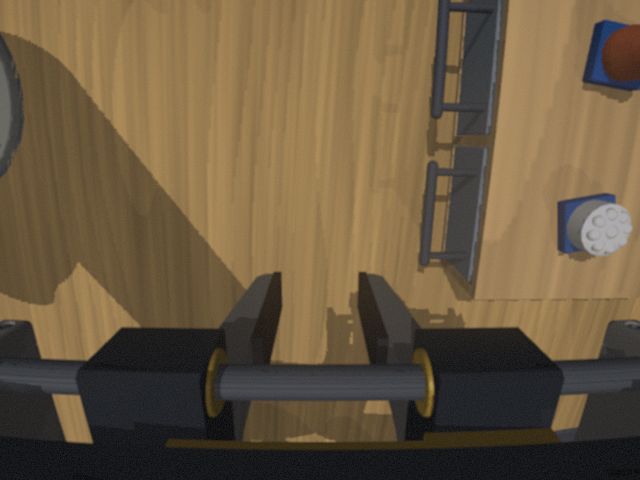

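View pics/e2.png

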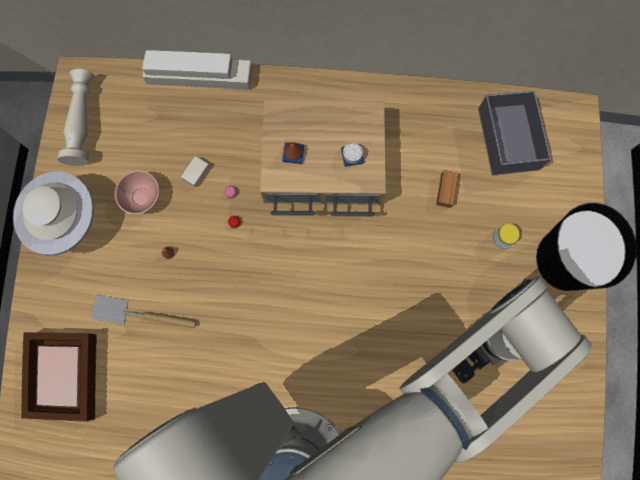

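View pics/e3.png

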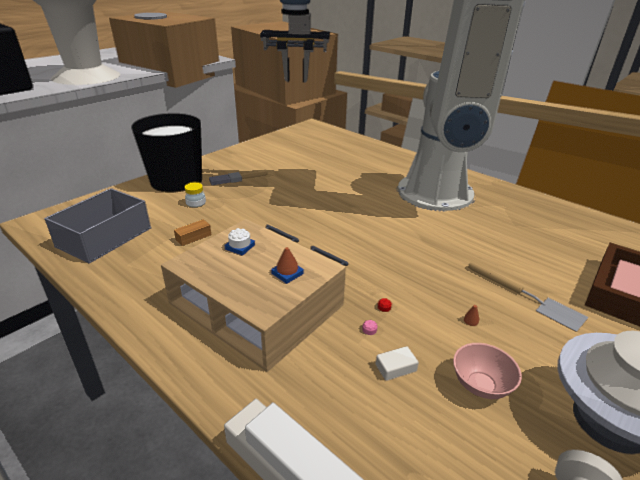

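The tray is home: the handle bar is at (353,213) in the top view, as at the start, and the push travelled 189.6 mm to the hard stop. No white rosette is left on the bench. The look-alikes, cone and bystanders appear where they were, and the arm is clear, so I hand in.

```bash
python3 - <<'E'
from h import *
print(ctrl.get_contact_force(),ctrl.get_time()); print(ticket.finish_job())
E
```

```text
[0.11392382 0.24592795 0.59752837] 96.1417
the job is handed in; nothing more can be done
None
```

The job is done and handed in at about 96 s of the 210 s allowed. `finish_job` gives no verdict, so what follows rests on my own measurements.

- **Tray:** I pulled out the right tray, the one below the rosette sample, about 190 mm to its stop. At the end I pushed it back 189.6 mm until it hit the hard stop. The top view shows its handle where it was at the start.
- **Rosettes:** There were four white ones on the bench, and all four were lying flat in the pot before the cover went on. The top and scene views showed no fifth at the start and no white rosette left on the bench at the end.
- **Cover:** It went down to seated depth with no opposing force. After release it measured about 0.4 mm off the pot's centre at the expected height. I could not see it again once the tray was shut, so its seating after the push is not confirmed directly.
- **Everything else:** The left tray, the cone, the pink and red look-alikes and the bystanders look unmoved in the last pictures, though the arm hides most of the brush in the top view. The arm was clear of everything at hand-in.

**Disagreements:** Early single-view estimates of the pot differed by up to about 6 mm. I settled it by measuring from two opposite camera orientations, which agreed within 0.6 mm. The network put the closed handle about 4 mm from the gripper's own reading, which I put down to the oblique view.

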